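Prove the stay of the mould press's lift-up guard

ROBOT

A 6-joint arm with a two-finger parallel gripper is mounted at the origin on the work surface. World frame = base frame: x ahead of the robot, y to its left, z up, the work surface at z = 0. Lengths are in m, angles in degrees, forces in N, time in s.
With the tool pointing down it reaches from about 0.35 to 0.875 m from the base axis. Payload 4.2 kg.
Tool frame: the origin (TCP) lies midway between the tips of the shut fingers; the grasp point (between the pads) lies 19 mm behind it; z points along the fingers, x is the direction in which the jaws open and shut, and the axes are right-handed (so a half turn about z gives the same grasp; the last joint's range is limited). The gripper opens to 87 mm and grips with 3 to 60 N. Pads are 19 mm wide; open, the fingers measure 117 mm over their backs; the gripper's body (75 mm by 190 mm) begins 51 mm behind the grasp point.
Start: joints at [-51.245, 22.042, 0.453, 0, -68.411, -14.817], TCP at [0.254, -0.571, 0.223] pointing down, gripper open.
Joint ranges: [-179.83, 179.83], [-69.29, 118.12], [-61.27, 80.66], [-181.25, 117.63], [-171.15, -9.14], [-177.46, 177.46]. Speed limits (degrees/s): [159.86, 159.86, 180, 180, 180, 180].

INTERFACE

Orientations are given as a 3x3 rotation matrix whose columns are the frame's x, y, z axes.
In Python, from station import sense, capture, finish_job, find_in gives the robot as it stands.
- The arm moves only by the shell command python3 -m creep 'ROWS'. ROWS is JSON, a list of rows, each a list of 7 numbers: the shift along the tool's x, y, z in mm, then the turn, a rotation vector about the tool's x, y, z in degrees, then the opening, from 0 (shut) to 1 (fully open). A call has exactly 10 rows; each row shifts and turns the commanded pose from where the row before left it, along the tool's axes as they then stand; what a row does not reach is not made up. A row lasts 1/8 s, in which the tool goes at most 62.5 mm and 10.7 degrees, less where a joint would pass 70% of its speed; a pose out of reach is approached as far as the arm can. A call with a gripper value outside its range is refused whole. The fingers move at their own pace and stop on an object; the grip force is fixed at half the most. Time passes only in rows, so rows that do not move let the fingers close, or fill a call up. It gives the time, the measured TCP pose, the force and the opening at its end, in the units of the state.
- sense(): the state, without advancing time (a new reading comes with each control period).
- capture(name): name is "scene" or "top" or "wrist"; returns a dict with "color" (420x560x3 uint8, blue, green, red), "vertical_fov" (degrees; the focal length in pixels is half the picture's height over the tangent of half this angle, whatever the lens; pixels are square), "cx", "cy" (the principal point, pixels), "R" (3x3) and "t" (3): a world point X has camera coordinates R X + t. Camera axes: x right, y down, z forward; pixel columns grow to the right and rows downward; lengths in m; the calibration is good to about 2 mm. A picture is of the moment at which its call begins. There is no depth.
- finish_job(): hands the job in, once; it reports no verdict.
Trained networks look in the newest picture that a camera, given by its name, has taken for a name from the list of things; names that differ only in an ending like _2 or _b are one class to them, and where a whole thing is asked for, a point or a joint stands for the part that bears it (a point fixed in the world has none). Each returns a list of dicts, best first, with "p" (0 to 1); they miss things now and then, are a little off and sometimes report something else, mostly with a low value. They report only what shows in the picture. A call takes as long as a camera call.
- find_in(camera, name): "xy" ([column, row] in pixels, amid what is visible of it).
The state is a dict: "time_s": time; "joints": joint angles; "joint_velocities": joint speeds; "effort": joint torques, N m; "tcp_pos": TCP position; "ee_rot": TCP orientation; "wrist_force": force on the tool from outside, world axes, zero at the start; "moment": the same for the moment, N m; "gripper_width": opening from 0.0 (shut) to 1.0 (fully open).
Only numpy, scipy, OpenCV 4.12 (cv2) and the standard library are available. Lean on these libraries where they do the work, as an engineer would, in place of code of your own. Each camera call takes 0.05 s, during which the arm holds its last target. There are 200 camera calls.

TASK

Before the first shot of the day, check the stay of the moulding press's guard. Lift the sloping door, which has a bar handle, until the stay locks and let go completely, so that the door stands up by itself for a moment; then press the stay's rectangular release cap on top of the press so that the door comes back down, and leave it fully shut.

Things in the scene. Friction and masses are not known exactly. Their poses are not given: they have to be found in the camera images.
- guard: Bench-top aluminium press, 400 mm wide, 250 mm high; origin on the table below the middle of the hinge, x away from the robot at zero yaw, y left, z up. Its front has a grey perforated lift-up door (250 wide, 155 hinge to free edge, 0.45 kg), hinged level along y, 200 mm above the origin; shut, it slopes 40 degrees down towards the robot.
- guard_handle (a point): Middle of the door's handle: round dark steel bar 12 mm thick, 120 long, parallel to the hinge, 50 mm off the outer face on 10 mm posts 55 mm either side. Door's axes: x from free edge to hinge, y along the bar, z outward. Hinge axis is 130 mm along +x, 50 along -z. Fits a gripper pointing down, fingers fore and aft, opened 60 mm at most; bar may turn in the fingers. Lifting: 3 to 6 N.
- guard_door (a joint): Door angle about its hinge, rad: 0 shut, grows as it rises. Raised to 0.85 or beyond and let go, it settles on its sprung catch at 0.80 (about 6 degrees above level) and stays; end stop 0.98. Not raised that far, or freed by the release, it sinks shut by itself on a damper in about 1.5 s.
- release_top (a point): Centre of the top of the stay's release: flat black rectangular cap, 40 x 30 mm (longer fore and aft), on the press's right-hand cheek seen from the robot, beside the hinge, 280 mm above the table. Axes as the press. The round black cap on the left-hand cheek and the control box on the table are not it.
- guard_release (a joint): How far the cap is pressed straight down, m: 0 up, 0.012 fully down; sprung, 2.5 N to start, about 5 N fully down. With the door locked, 8 mm or more frees it; the door then sinks shut by itself and the cap springs back when let go. The rising door also pushes the cap down for a moment as the stay passes.

How it is judged (in metres and radians):
On the way, in this order (a step that is already met when the one before it is completed fails the run):
1. the door is locked up on its stay and the fingers have let go of it (value of joint guard_door above 0.74 rad and velocity of joint guard_door between -0.05 and 0.05 rad/s and contact force between the fingers and anything else below 0.5 N), for 0.5 s.
2. the release cap is pressed, with the door still up (value of joint guard_release above 0.006 m and value of joint guard_door above 0.5 rad), for 0.04 s.
At the end, for the whole second after the job is handed in: The door is shut (within 0.04 rad) and at rest, and the release cap is up again (within 3 mm), after the door had stood locked at more than 0.74 rad for half a second with the fingers touching nothing, and was then freed by pressing the cap at least 6 mm (value of joint guard_door below 0.04 rad and velocity of joint guard_door between -0.05 and 0.05 rad/s and value of joint guard_release below 0.003 m).
It also fails if it takes over 51 s, if anything falls off the work surface, if the arm or the gripper's body presses on something with over 40 N, if the wrist force passes 120 N, or if a joint passes its speed limit or range.

## Working session

There is one attempt and no reset: what is moved stays moved. The work goes in short steps, Python scripts to look and compute and a shell command to move; the robot and the scene stay as the last step left them, time stands still between calls to the robot, and variables do not carry over. Pictures are saved under pics/ and viewed, about 8 in all and at most 12, crops included, and the job is handed in when it is done.

```bash
mkdir -p pics; ls
cat > h.py <<'E'
import numpy as np, cv2
from station import sense, capture, finish_job, find_in
def K(c):
    f=c["color"].shape[0]/2/np.tan(np.radians(c["vertical_fov"]/2)); return f
def ray(c,xy):
    R=np.array(c["R"]);t=np.array(c["t"]);f=K(c)
    d=R.T@np.array([(xy[0]-c["cx"])/f,(xy[1]-c["cy"])/f,1]);return -R.T@t,d/np.linalg.norm(d)
def atz(c,xy,z):
    o,d=ray(c,xy);return o+d*(z-o[2])/d[2]
def tri(rs):
    A=0;b=0
    for o,d in rs:
        P=np.eye(3)-np.outer(d,d);A=A+P;b=b+P@o
    return np.linalg.solve(A,b)
def proj(c,X):
    p=np.array(c["R"])@X+np.array(c["t"]);return K(c)*p[:2]/p[2]+[c["cx"],c["cy"]]
E
python3 - <<'E'
from h import *
C={}
for n in("scene","top"):
    C[n]=capture(n);cv2.imwrite(f"pics/{n}0.png",C[n]["color"])
    print(n,np.round(-np.array(C[n]["R"]).T@np.array(C[n]["t"]),3),C[n]["vertical_fov"])
    for k in("guard","guard_handle","release_top","guard_door","guard_release"):
        print(k,[(np.round(d["xy"],1),round(d["p"],2)) for d in find_in(n,k)])
import pickle;pickle.dump(C,open("c0.pkl","wb"))
s=sense();print(s["time_s"],s["tcp_pos"],np.round(s["ee_rot"],3).tolist(),s["gripper_width"])
E
```

```text
pics
scene [ 0.721 -0.192  0.831] 49.24342268725545
guard [(array([308.1, 265. ]), 0.9)]
guard_handle [(array([251.7, 199.2]), 0.75)]
release_top [(array([169.9, 275.1]), 0.71)]
guard_door [(array([249.7, 194.8]), 0.89)]
guard_release [(array([168.4, 271.6]), 0.66)]
top [ 0.495 -0.056  0.885] 48.42847843723802
guard [(array([288.6, 185.1]), 0.75), (array([424.6, 199.7]), 0.22)]
guard_handle [(array([300.2, 246.8]), 0.69)]
release_top [(array([428. , 199.4]), 0.63)]
guard_door [(array([295.9, 246.6]), 0.68)]
guard_release [(array([424.3, 199.6]), 0.57)]
0.6 [ 0.25359061 -0.57119017  0.22254111] [[-0.406, 0.914, -0.0], [0.914, 0.406, 0.0], [0.0, 0.0, -1.0]] 0.9987355961488884
```

View pics/scene0.png

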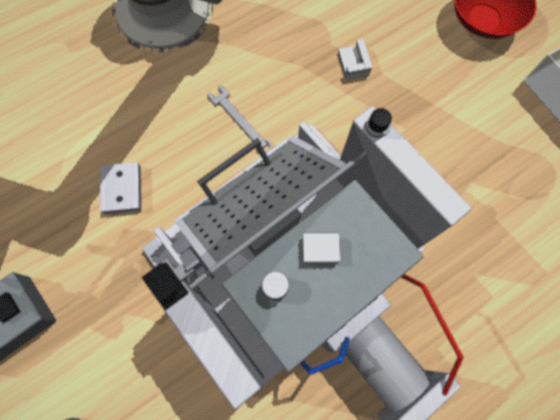

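View pics/top0.png

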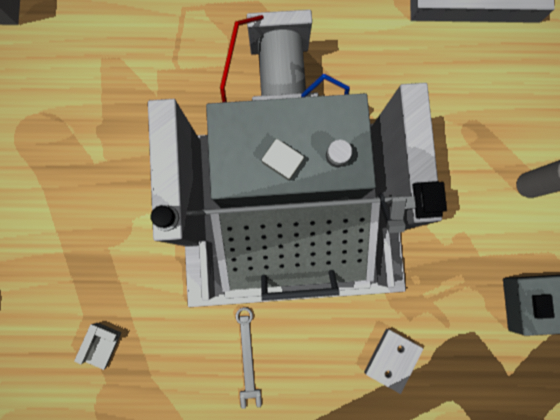

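Run:
```python
from h import *
import pickle;C=pickle.load(open("c0.pkl","rb"))
for a,b in(((251.7,199.2),(300.2,246.8)),((169.9,275.1),(428,199.4))):
    print(tri([ray(C["scene"],a),ray(C["top"],b)]))
print(atz(C["top"],(428,199.4),.28),atz(C["scene"],(169.9,275.1),.28))
```

```text
[ 0.51977117 -0.09643154  0.1504931 ]
[ 0.58120564 -0.25243602  0.28052824]
[ 0.57981287 -0.25555824  0.28      ] [ 0.58280556 -0.24969516  0.28      ]
```

The scene view shows the bar running (202,182)–(260,147) and the rectangular cap at (166,284). In the top view the bar is at about (264,290)–(337,288) and the cap at (429,200). I'll enlarge the bar in both views.

Run:
```python
from h import *
import pickle;C=pickle.load(open("c0.pkl","rb"))
a=C["scene"]["color"][125:225,180:300];b=C["top"]["color"][245:320,240:360]
a=cv2.resize(a,None,fx=5,fy=5,interpolation=2)[:,:];b=cv2.resize(b,None,fx=5,fy=5,interpolation=2)
cv2.imwrite("pics/cropA.png",a);cv2.imwrite("pics/cropB.png",b)
```

```text
(no output)
```

View pics/cropA.png

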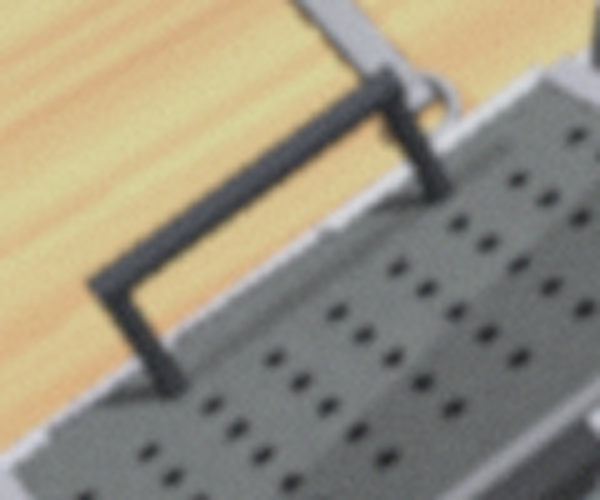

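View pics/cropB.png

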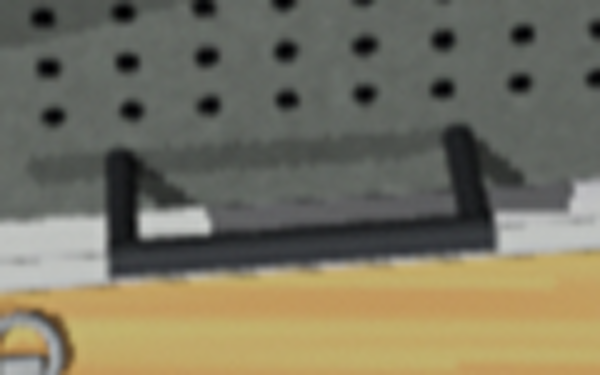

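The bar ends are at (100,286) and (388,84) in crop A, and at (492,234) and (110,260) in crop B. A's left end matches B's right end.

Run:
```python
from h import *
import pickle;C=pickle.load(open("c0.pkl","rb"));S,T=C["scene"],C["top"]
sa=lambda u,v:(180+u/5,125+v/5); tb=lambda u,v:(240+u/5,245+v/5)
r=tri([ray(S,sa(97,286)),ray(T,tb(494,234))]);l=tri([ray(S,sa(390,82)),ray(T,tb(110,260))])
m=(r+l)/2;print(r,l,m,np.linalg.norm(l-r))
yv=l-r;yaw=np.degrees(np.arctan2(-yv[0],yv[1]));print("yaw",yaw)
y=np.radians(yaw);ux=np.array([np.cos(y),np.sin(y),0]);uy=np.array([-np.sin(y),np.cos(y),0])
m[2]=.1547
h=m+.1317*ux; print("hinge",h)
cap=np.array([.5812,-.2524,.28]);print("cap in press",(cap-h)@ux,(cap-h)@uy)
# target: tool x along ux or -ux; down
s=sense();R=np.array(s["ee_rot"]);p=np.array(s["tcp_pos"])
from scipy.spatial.transform import Rotation as Ro
for sg in(1,-1):
    Rt=np.c_[sg*ux,-sg*uy,[0,0,-1]]
    print(sg,Ro.from_matrix(R.T@Rt).as_rotvec(degrees=True))
    for th in(0,.3,.6,.9): 
        a=np.radians(18.98)-th
        q=h+.1393*(-np.cos(a)*ux)+[0,0,.0453-np.sin(a)*.1393-.0453]; q[2]=.2-np.sin(a)*.1393
        print(th,q.round(4),"dx,dz press",((q-m)@ux).round(4),(q-m)[2].round(4))
    a=m+[0,0,.1];print("to 100 above handle, in final tool axes mm",(Rt.T@(a-p)*1000).round(1),"start axes",(R.T@(a-p)*1000).round(1))
```

```text
[ 0.45263471 -0.15276958  0.1608657 ] [ 0.44247983 -0.03596196  0.15197417] [ 0.44755727 -0.09436577  0.15641994] 0.11758486881532994
yaw 4.968618680083658
hinge [ 0.57876238 -0.08295922  0.1547    ]
cap in press -0.012246823864122685 -0.1690151928915082
1 [-3.16854367e-03 -3.00415733e-03  1.08966889e+02]
0 [ 0.4475 -0.0944  0.1547] dx,dz press -0.0 -0.0
0.3 [ 0.4401 -0.095   0.1956] dx,dz press -0.0075 0.0409
0.6 [ 0.445  -0.0946  0.237 ] dx,dz press -0.0026 0.0823
0.9 [ 0.4618 -0.0931  0.275 ] dx,dz press 0.0143 0.1203
to 100 above handle, in final tool axes mm [ 234.5 -458.2  -32.2] start axes [357.1 370.7 -32.1]
-1 [ 2.74381952e-03 -2.89396028e-03 -7.10331111e+01]
0 [ 0.4475 -0.0944  0.1547] dx,dz press -0.0 -0.0
0.3 [ 0.4401 -0.095   0.1956] dx,dz press -0.0075 0.0409
0.6 [ 0.445  -0.0946  0.237 ] dx,dz press -0.0026 0.0823
0.9 [ 0.4618 -0.0931  0.275 ] dx,dz press 0.0143 0.1203
to 100 above handle, in final tool axes mm [-234.5  458.2  -32.2] start axes [357.1 370.7 -32.1]
```

```bash
python3 -m creep '[[0,0,-11,0,0,-10,0.65],[0,0,-11,0,0,-10,0.65],[0,0,-11,0,0,-10,0.65],[0,0,-11,0,0,-10,0.65],[0,0,-11,0,0,-10,0.65],[0,0,-11,0,0,-10,0.65],[0,0,-11,0,0,-10,0.65],[-15,30,0,0,0,-1,0.65],[-20,40,0,0,0,0,0.65],[-20,40,0,0,0,0,0.65]]' && python3 -m creep '[[-20,40,0,0,0,0,0.65],[-20,40,0,0,0,0,0.65],[-20,40,0,0,0,0,0.65],[-20,40,0,0,0,0,0.65],[-20,40,0,0,0,0,0.65],[-20,40,0,0,0,0,0.65],[-20,40,0,0,0,0,0.65],[-20,40,0,0,0,0,0.65],[-20,28,0,0,0,0,0.65],[0,0,0,0,0,0,0.65]]'
cat > st.py <<'E'
from h import *
s=sense();p=np.array(s["tcp_pos"]);R=np.array(s["ee_rot"])
m=np.array([.4475,-.0944,.1547]);y=np.radians(4.97);ux=np.array([np.cos(y),np.sin(y),0]);uy=np.array([-np.sin(y),np.cos(y),0])
cap=np.array([.581,-.253,.28])
Rt=np.c_[-ux,uy,[0,0,-1]]
from scipy.spatial.transform import Rotation as Ro
print("t",s["time_s"],"p",p.round(4),"F",np.round(s["wrist_force"],1),"w",s["gripper_width"])
print("rot",Ro.from_matrix(R.T@Rt).as_rotvec(degrees=True).round(2),"to handle(TCP)",(R.T@(m-p)*1000).round(1),"to cap",(R.T@(cap-p)*1000).round(1))
E
python3 st.py
```

```text
time_s: 1.85
tcp_pos: [0.2997, -0.456, 0.2995]
ee_rot: [[-0.996, -0.085, 0.0], [-0.085, 0.996, -0.0], [-0.0, -0.0, -1.0]]
wrist_force: [1.1, -0.3, 1.1]
gripper_width: 0.646
time_s: 3.1
tcp_pos: [0.4496, -0.0934, 0.2995]
ee_rot: [[-0.996, -0.089, 0.0], [-0.089, 0.996, 0.0], [-0.0, 0.0, -1.0]]
wrist_force: [-1.1, -0.6, 0.7]
gripper_width: 0.651
t 3.1 p [ 0.4496 -0.0934  0.2995] F [-1.1 -0.6  0.7] w 0.6512862116594461
rot [0.01 0.01 0.15] to handle(TCP) [  2.2  -0.9 144.8] to cap [-116.6 -170.7   19.5]
```

Run:
```python
from h import *
c=capture("wrist");cv2.imwrite("pics/w1.png",c["color"])
for k in("guard_handle","release_top"):
    print(k,[(np.round(d["xy"],1),round(d["p"],2),atz(c,d["xy"],.1547 if k[0]=="g" else .28).round(4)) for d in find_in("wrist",k)])
print(proj(c,np.array([.4475,-.0944,.1547])))
```

```text
guard_handle [(array([199.4, 158.6]), 0.95, array([ 0.5356, -0.1315,  0.1547]))]
release_top [(array([103.2,  20.1]), 0.67, array([ 0.5566, -0.2151,  0.28  ]))]
[281.09300659 200.94327241]
```

View pics/w1.png

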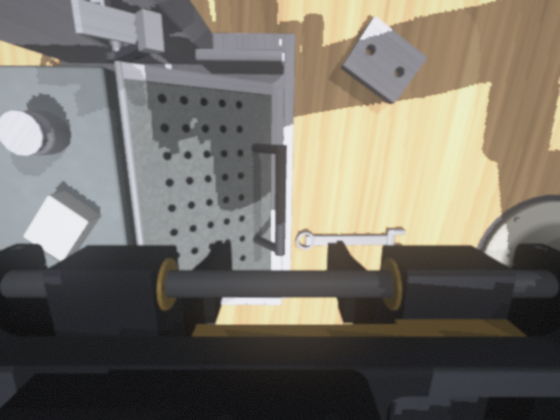

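The wrist view shows the bar's middle at about (281,200), against a predicted (281,201), so the pose is confirmed. Now I'll descend and close.

```bash
python3 -m creep '[[2,-1,20,0,0,0,0.65],[0,0,20,0,0,0,0.65],[0,0,20,0,0,0,0.65],[0,0,20,0,0,0,0.65],[0,0,20,0,0,0,0.65],[0,0,20,0,0,0,0.65],[0,0,15,0,0,0,0.65],[0,0,12,0,0,0,0.65],[0,0,10,0,0,0,0.65],[0,0,0,0,0,0,0.65]]' && python3 st.py
```

```text
time_s: 4.5
tcp_pos: [0.4465, -0.0964, 0.142]
ee_rot: [[-0.996, -0.086, -0.001], [-0.086, 0.996, -0.0], [0.001, -0.0, -1.0]]
wrist_force: [0.1, -0.5, -0.5]
gripper_width: 0.647
t 4.5 p [ 0.4465 -0.0964  0.142 ] F [ 0.1 -0.5 -0.5] w 0.6471369105259305
rot [-0.   -0.08 -0.06] to handle(TCP) [ -1.1   1.9 -12.7] to cap [-120.4 -167.6 -138.1]
```

```bash
python3 -m creep '[[0,0,0,0,0,0,0],[0,0,0,0,0,0,0],[0,0,0,0,0,0,0],[0,0,0,0,0,0,0],[0,0,0,0,0,0,0],[0,0,0,0,0,0,0],[0,0,0,0,0,0,0],[0,0,0,0,0,0,0],[0,0,0,0,0,0,0],[0,0,0,0,0,0,0]]' && python3 st.py
```

```text
time_s: 5.75
tcp_pos: [0.4484, -0.0959, 0.1431]
ee_rot: [[-0.996, -0.086, 0.003], [-0.086, 0.996, 0.0], [-0.003, -0.0, -1.0]]
wrist_force: [5.4, 0.5, -0.1]
gripper_width: 0.129
t 5.75 p [ 0.4484 -0.0959  0.1431] F [ 5.4  0.5 -0.1] w 0.12854289760705023
rot [-0.01  0.19 -0.01] to handle(TCP) [  0.8   1.6 -11.6] to cap [-118.9 -168.  -136.5]
```

```bash
python3 -m creep '[[2,0,-6.7,0,0,0,0],[2,0,-6.7,0,0,0,0],[1.3,0,-6.8,0,0,0,0],[1.2,0,-6.9,0,0,0,0],[0.6,0,-6.9,0,0,0,0],[0.5,0,-7,0,0,0,0],[0,0,-7,0,0,0,0],[-0.2,0,-6.9,0,0,0,0],[-0.7,0,-6.9,0,0,0,0],[-1,0,-6.9,0,0,0,0]]' && python3 st.py
```

```text
time_s: 7.0
tcp_pos: [0.4428, -0.0963, 0.2102]
ee_rot: [[-0.996, -0.086, 0.003], [-0.086, 0.996, 0.001], [-0.003, 0.0, -1.0]]
wrist_force: [11.4, -1.6, -11.3]
gripper_width: 0.125
t 7.0 p [ 0.4428 -0.0963  0.2102] F [ 11.4  -1.6 -11.3] w 0.12536499071145843
rot [ 0.02  0.17 -0.05] to handle(TCP) [-4.6  1.5 55.5] to cap [-124.4 -167.9  -69.5]
```

```bash
python3 -m creep '[[-1.4,0,-6.8,0,0,0,0],[-1.6,0,-6.8,0,0,0,0],[-2,0,-6.6,0,0,0,0],[-2.4,0,-6.6,0,0,0,0],[-2.7,0,-6.4,0,0,0,0],[-2.9,0,-6.3,0,0,0,0],[-3.3,0,-6.1,0,0,0,0],[-3.6,0,-6,0,0,0,0],[-1.5,0,-2.4,0,0,0,0],[0,0,0,0,0,0,0]]' && python3 st.py
```

```text
time_s: 8.25
tcp_pos: [0.4618, -0.0948, 0.263]
ee_rot: [[-0.996, -0.085, -0.004], [-0.085, 0.996, 0.0], [0.004, 0.001, -1.0]]
wrist_force: [5.7, -1.2, -8.0]
gripper_width: 0.127
t 8.25 p [ 0.4618 -0.0948  0.263 ] F [ 5.7 -1.2 -8. ] w 0.12735947040183923
rot [ 0.03 -0.22 -0.08] to handle(TCP) [ 13.8   1.6 108.4] to cap [-105.2 -167.8  -17.5]
```

```bash
python3 -m creep '[[0,0,0,0,0,0,0.65],[0,0,0,0,0,0,0.65],[0,0,0,0,0,0,0.65],[0,0,0,0,0,0,0.65],[0,0,-15,0,0,0,0.65],[0,0,-20,0,0,0,0.65],[0,0,-20,0,0,0,0.65],[0,0,-20,0,0,0,0.65],[0,0,0,0,0,0,0.65],[0,0,0,0,0,0,0.65]]' && python3 st.py
python3 - <<'E'
from h import *
c=capture("scene");cv2.imwrite("pics/s2.png",c["color"])
print([(np.round(d["xy"],1),round(d["p"],2),atz(c,d["xy"],.28)) for d in find_in("scene","release_top")])
E
```

```text
time_s: 9.5
tcp_pos: [0.4622, -0.0946, 0.3398]
ee_rot: [[-0.996, -0.086, -0.001], [-0.086, 0.996, 0.0], [0.001, 0.0, -1.0]]
wrist_force: [0.0, -0.1, -0.8]
gripper_width: 0.654
t 9.5 p [ 0.4622 -0.0946  0.3398] F [ 0.  -0.1 -0.8] w 0.6538515241665357
rot [ 0.03 -0.04 -0.04] to handle(TCP) [ 14.5   1.4 185.2] to cap [-104.8 -168.    59.7]
[(array([164.9, 277.3]), 0.87, array([ 0.58174606, -0.25598496,  0.28      ]))]
```

View pics/s2.png

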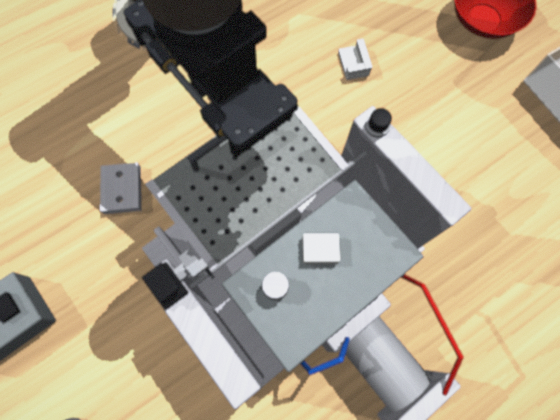

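The door stands up by itself, roughly level, and the gripper is clear above it. The cap is at about (166,285). I'll triangulate the cap by colour blob in both views.

```bash
python3 - <<'E'
from h import *
import pickle;C=pickle.load(open("c0.pkl","rb"));rs=[]
for n,(x0,x1,y0,y1) in(("scene",(135,195,255,315)),("top",(405,455,172,228))):
    g=C[n]["color"][y0:y1,x0:x1].max(2);m=(g<45).astype(np.uint8)
    k,l,st,ce=cv2.connectedComponentsWithStats(m);i=1+st[1:,4].argmax()
    xy=ce[i]+[x0,y0];print(n,xy,st[i],atz(C[n],xy,.278));rs.append(ray(C[n],xy))
p=tri(rs);print(p)
E
python3 -m creep '[[-10,-20,0,0,0,0,0],[-20,-30,0,0,0,0,0],[-20,-30,0,0,0,0,0],[-20,-30,0,0,0,0,0],[-20,-30,0,0,0,0,0],[-15,-28,0,0,0,0,0],[0,0,0,0,0,0,0],[0,0,0,0,0,0,0],[0,0,0,0,0,0,0],[0,0,0,0,0,0,0]]' && python3 st.py
```

```text
scene [164.69717624 285.03700097] [   9    9   43   45 1027] [ 0.5891403  -0.26103919  0.278     ]
top [429.40655106 198.96820809] [   8    9   34   37 1038] [ 0.58068868 -0.2580899   0.278     ]
[ 0.58389386 -0.26421514  0.25757796]
time_s: 10.85
tcp_pos: [0.5814, -0.2524, 0.3408]
ee_rot: [[-0.996, -0.087, 0.001], [-0.087, 0.996, -0.0], [-0.001, -0.0, -1.0]]
wrist_force: [-0.2, 0.1, 0.5]
gripper_width: -0.002
t 10.85 p [ 0.5814 -0.2524  0.3408] F [-0.2  0.1  0.5] w -0.0016012152079179966
rot [-0.01  0.04  0.02] to handle(TCP) [119.8 169.1 186. ] to cap [ 0.5 -0.5 60.8]
```

```bash
python3 -m creep '[[-2,-4,15,0,0,0,0],[0,0,20,0,0,0,0],[0,0,15,0,0,0,0],[0,0,7,0,0,0,0],[0,0,5,0,0,0,0],[0,0,4,0,0,0,0],[0,0,4,0,0,0,0],[0,0,0,0,0,0,0],[0,0,0,0,0,0,0],[0,0,0,0,0,0,0]]' && python3 st.py
python3 - <<'E'
from h import *
c=capture("scene");cv2.imwrite("pics/s3.png",c["color"])
E
```

```text
time_s: 12.1
tcp_pos: [0.584, -0.2569, 0.2707]
ee_rot: [[-0.996, -0.086, 0.0], [-0.086, 0.996, -0.0], [-0.0, -0.0, -1.0]]
wrist_force: [-1.7, 0.5, 5.8]
gripper_width: 0.006
t 12.1 p [ 0.584  -0.2569  0.2707] F [-1.7  0.5  5.8] w 0.006296289719322285
rot [-0.02  0.03 -0.03] to handle(TCP) [122.1 173.7 115.9] to cap [ 2.7  4.2 -9.3]
```

View pics/s3.png

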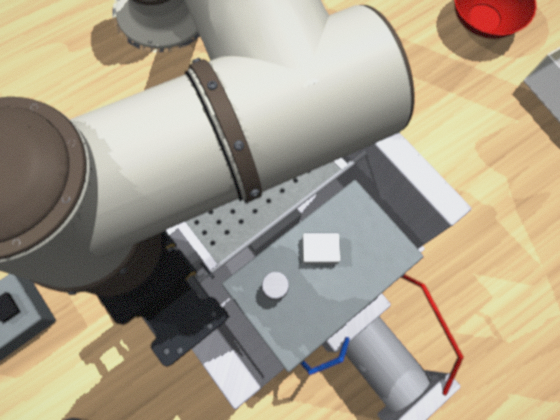

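The gripper is on the cap with about 5 N up; the arm hides most of the door. I'll press 1.5 mm more, hold, lift off, move clear and check.

```bash
python3 -m creep '[[0,0,1.5,0,0,0,0],[0,0,0,0,0,0,0],[0,0,0,0,0,0,0],[0,0,0,0,0,0,0],[0,0,0,0,0,0,0],[0,0,0,0,0,0,0],[0,0,0,0,0,0,0],[0,0,-10,0,0,0,0],[0,0,-20,0,0,0,0],[0,0,-30,0,0,0,0]]' && python3 -m creep '[[10,-40,-20,0,0,0,0],[20,-40,0,0,0,0,0],[20,-40,0,0,0,0,0],[20,-40,0,0,0,0,0],[20,-40,0,0,0,0,0],[20,-40,0,0,0,0,0],[0,0,0,0,0,0,0],[0,0,0,0,0,0,0],[0,0,0,0,0,0,0],[0,0,0,0,0,0,0]]'
python3 - <<'E'
from h import *
import pickle;C=pickle.load(open("c0.pkl","rb"))
c=capture("top");o=C["top"]["color"]
print("door diff",cv2.absdiff(c["color"],o)[210:300,215:380].mean(),"cap diff",cv2.absdiff(c["color"],o)[175:225,408:450].mean())
cv2.imwrite("pics/t4.png",np.vstack([c["color"][150:330,100:480],o[150:330,100:480]]))
E
```

```text
time_s: 13.4
tcp_pos: [0.5839, -0.2564, 0.3276]
ee_rot: [[-0.996, -0.086, -0.003], [-0.086, 0.996, 0.002], [0.002, 0.002, -1.0]]
wrist_force: [0.8, -1.5, -0.5]
gripper_width: 0.008
time_s: 14.65
tcp_pos: [0.4958, -0.5045, 0.3491]
ee_rot: [[-0.996, -0.088, 0.001], [-0.088, 0.996, -0.0], [-0.001, -0.0, -1.0]]
wrist_force: [0.4, 1.0, 0.1]
gripper_width: 0.003
door diff 7.398316498316499 cap diff 4.28952380952381
```

View pics/t4.png

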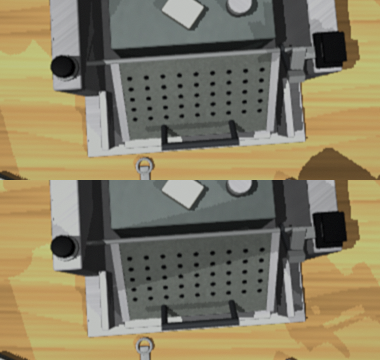

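The door is back at its shut position, with the bar in the same pixels as before, and the cap is up. I'll let it settle for one more call and compare.

```bash
python3 -m creep '[[0,0,0,0,0,0,0],[0,0,0,0,0,0,0],[0,0,0,0,0,0,0],[0,0,0,0,0,0,0],[0,0,0,0,0,0,0],[0,0,0,0,0,0,0],[0,0,0,0,0,0,0],[0,0,0,0,0,0,0],[0,0,0,0,0,0,0],[0,0,0,0,0,0,0]]' >/dev/null
python3 - <<'E'
from h import *
import pickle;C=pickle.load(open("c0.pkl","rb"))
c=capture("top")
for n,r in(("bar",(270,305,255,345)),("cap",(172,228,405,455))):
    ms=[]
    for im in(C["top"]["color"],c["color"]):
        m=im[r[0]:r[1],r[2]:r[3]].max(2)<62
        ms.append(np.float32(m)); 
    print(n,[(m.sum(),) for m in ms],"shift px",cv2.phaseCorrelate(ms[0],ms[1]))
print([d for d in find_in("top","guard_handle")],sense()["time_s"])
E
```

```text
bar [(np.float32(668.0),), (np.float32(666.0),)] shift px ((-0.0867759019804808, -0.03907567209045837), 1.0189797405843382)
cap [(np.float32(1210.0),), (np.float32(1173.0),)] shift px ((-0.02174912017563102, -0.009111729756181575), 0.9808738277753194)
[{'xy': [299.9, 246.0], 'p': 0.89}, {'xy': [425.6, 203.4], 'p': 0.55}] 16.05
```

The bar and cap are within 0.1 px of their starting pictures.

```bash
python3 -c "
from station import finish_job
print(finish_job())"
```

```text
the job is handed in; nothing more can be done
None
```

I checked the stay and handed the job in at about 16 s of robot time; the hand-in gave no verdict. I raised the door by its bar to about 0.9 rad and let go. It then stood up by itself, which one camera view confirmed with the gripper clear of it.

I then pressed the rectangular cap to about 10 mm, with a measured force of 5.8 N, and moved the arm clear. The door came back down.

- **Last check:** in the top view the bar and the cap were both within 0.1 px of where they started, so the door is shut and the cap is up again.
- **Limits of the checks:** the door angle and cap travel were not read directly; I worked them out from the pictures and the tool height. I did not see the door sinking, because the arm hid most of it while the cap was pressed.
- **Disagreements:** the estimates of the cap's position differed by up to about 1 cm, so I aimed between them. The wrist-camera detections of the handle and cap were also off, and I placed the bar by eye in that picture instead.

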